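Free the clipboard from under the balance and weigh the jar

TASK

Somebody has set the bench balance down with two of its feet on the clipboard. Draw the clipboard out by its clip without tipping or shifting the balance, and lay it in the letter tray, all the way in with the clip at the open front. Then, with the pan empty, press the balance's big round zero key and gently stand the squat white ointment jar upright on the middle of the pan; leave the other things on the bench alone.

Things in the scene. Friction and masses are not known exactly. Their poses are not given: they have to be found in the camera images.
- board_clip (a point): Centre of the clipboard's steel clip, a box-section bar across the board: 14 mm wide along the board, 100 mm long across it, from 4 to 21 mm above the board's underside (this point: 12.5 mm); 20 mm in from the board's head end. Frame: x runs along the board from the clip to its tail end, y across it, z up. Best pinched from above across its 14 mm; the board then droops a little when lifted.
- board_center (a point): Centre (half-way up) of the clipboard's grey plastic board: 270 mm long (x, clip end at -x), 200 mm wide (y), 4 mm thick, 0.18 kg in all. It lies flat on the bench with its tail under the balance. It is slippery: the balance's rubber feet slide on it with about a quarter of the grip that they have on the bench, so that drawn flat and slowly it leaves the balance standing.
- board_tail (a point): Middle of the clipboard's tail end edge, 135 mm from board_center along the board's x. At the start it lies under the balance, about half-way across its width; it is clear of the balance once it is past the housing's side, 85 mm from the balance's middle.
- balance: White bench balance, loose, 1.2 kg, heavier on its -y side; 200 mm deep (x, front with keys at -x, to the robot), 170 mm wide (y), on four domed rubber feet 8 mm high at x = +-75, y = +-65 mm. Origin: middle of the footprint, level with the soles. At first its two +y feet stand on the board, 4 mm up (it leans 0.03 rad), and the board sticks out on that side. Front deck 44 mm high, housing 58 mm.
- pan_center (a point): Centre of the top of the balance's round pan, 126 mm diameter, 72 mm above the soles of the feet, at x = 35 mm, y = 0 of the balance. The pan does not give.
- zero_top (a point): Centre of the top of the zero key, the round grey key of 26 mm diameter on the balance's front deck at x = -66 mm, y = -52 mm, to the right of the display as seen from the robot; it stands 6 mm proud of the deck (top 50 mm above the soles). The two small square keys beside it are flat membrane keys.
- zero_key (a joint): Travel of the zero key in m: 0 up, 0.004 fully down; sprung, it takes 1 N to start and 3 N to push fully down. Pressed counts from 0.003.
- tray: Pale grey letter tray, fixed to the bench. Origin: centre of its underside. 294 mm deep (x) by 238 mm wide (y); floor 4 mm thick, walls 4 mm thick and 45 mm high on both sides and at the back (+x); the front (-x), towards the robot, is open with no lip. Inside it is 230 mm wide and 290 mm deep, from x = -147 to x = +143 mm.
- jar_center (a point): Centre, half-way up, of the squat white ointment jar with a white cap: 54 mm diameter, 58 mm high, about 0.13 kg, standing upright on the bench to the right of the balance as seen from the robot.
- bottle: Tall amber bottle with a white cap, 52 mm diameter, 135 mm high, near the jar (the two swap places from run to run); leave alone. Origin: centre of its underside.
- carton: White medicine carton 55 x 125 x 45 mm behind the balance; leave alone. Origin: centre of its underside.
- mortar: White mortar bowl, 100 mm diameter, 62 mm high, beyond the clipboard; leave alone. Origin: centre of its underside.
There are look-alikes about, which are no part of the job. Leave any black, purple or red look-alike of the part that bears jar_center alone.

How it is judged (in metres and radians):
On the way, in this order (a step that is already met when the one before it is completed fails the run):
1. the clipboard is clear of the balance, which stands level on its own feet where it was (y of board_tail in the frame of balance above 0.08 m and angle between balance's own z axis and vertical below 0.012 rad and distance of balance from where it was at the start of the episode below 0.015 m), for 0.2 s.
2. the clipboard lies flat in the letter tray, clip at the open front, and is let go (x of board_center in the frame of tray between -0.04 and 0.03 m and y of board_center in the frame of tray between -0.03 and 0.03 m and x of board_clip in the frame of tray below 0 m and height (world z) of board_center below 0.012 m and angle between board_center's own z axis and vertical below 0.04 rad and contact force between the fingers and board below 0.2 N), for 0.2 s.
3. the zero key is pressed with the pan empty (value of joint zero_key above 0.003 m and horizontal distance between jar_center and pan_center above 0.1 m and angle between balance's own z axis and vertical below 0.02 rad), for 0.1 s.
At the end, for the whole second after the job is handed in: The jar stands upright and still on the pan within 25 mm of its middle; the balance is level on its own feet within 20 mm of where it was (its key within 25 mm), the key up; the clipboard lies flat and free in the tray, clip at the open front, its head no more than 28 mm out of the front (horizontal distance between jar_center and pan_center below 0.025 m and z of jar_center in the frame of pan_center between 0.024 and 0.034 m and angle between jar_center's own z axis and vertical below 0.05 rad and linear speed of each of jar, balance below 0.02 m/s and value of joint zero_key below 0.001 m and angle between balance's own z axis and vertical below 0.012 rad and distance of balance from where it was at the start of the episode below 0.02 m and distance of zero_top from where it was at the start of the episode below 0.025 m and x of board_center in the frame of tray between -0.04 and 0.03 m and y of board_center in the frame of tray between -0.03 and 0.03 m and x of board_clip in the frame of tray below 0 m and height (world z) of board_center below 0.012 m and angle between board_center's own z axis and vertical below 0.04 rad); the robot touches nothing.
It fails at once if the balance is shoved more than 25 mm or tipped (distance of balance from where it was at the start of the episode above 0.025 m or angle between balance's own z axis and vertical above 0.08 rad).
It fails at once if the clipboard is dropped (let go with its clip more than 30 mm too high) (contact force between the fingers and board below 0.05 N and height (world z) of board_clip above 0.05 m).
It fails at once if the jar is let go more than 15 mm above the pan, or banged on the balance (contact force between jar and balance above 80 N or (contact force between the fingers and jar below 0.05 N and horizontal distance between jar_center and pan_center below 0.08 m and z of jar_center in the frame of pan_center above 0.044 m)).
It fails at once if a bystander is knocked over or moved more than 30 mm (distance of any of bottle, carton, mortar from where it was at the start of the episode above 0.03 m or angle between bottle's own z axis and vertical above 0.3 rad).
It also fails if it takes over 67 s, if anything falls off the work surface, if the arm or the gripper's body presses on something with over 40 N, if the wrist force passes 120 N, or if a joint passes its speed limit or range.

ROBOT

A 6-joint arm with a two-finger parallel gripper is mounted at the origin on the work surface. World frame = base frame: x ahead of the robot, y to its left, z up, the work surface at z = 0. Lengths are in mm, angles in rad, forces in N, time in s.
With the tool pointing down it reaches from about 275 to 750 mm from the base axis. Payload 10.2 kg.
Tool frame: the origin (TCP) lies midway between the tips of the shut fingers; the grasp point (between the pads) lies grip_depth behind it (grip_depth is the distance from the TCP to the grasp point, in mm); z points along the fingers, y is the line along which they close (so a half turn about z gives the same grasp; the last joint's range is limited). The gripper opens to 85 mm and grips with 20 to 120 N. Pads are 22 mm wide; open, the fingers measure 114 mm over their backs; the gripper's body (76 mm by 85 mm) begins 54 mm behind the grasp point. The pads swing forward as they close: fully open they stand 13 mm farther back than shut.
Start: joints at [-1.538, 0.313, 1.498, -0, 1.331, -0.223], TCP at [132.822, -507.927, 231.294] pointing down, gripper open.
Joint ranges: [-2.94, 2.94], [-0.97, 2.17], [0.19, 2.56], [-1.23, 4.37], [0.02, 3.11], [-2.88, 2.88]. Speed limits (rad/s): [2.39, 2.39, 3.01, 3.14, 3.14, 3.14].

INTERFACE

Orientations are given as a unit quaternion [w, x, y, z].
In Python, from rig import * gives the robot as it stands.
- The arm moves only by the tool servo_tool, never from a script. Its argument "commands" is a list of rows, each a list of 3 entries, a list of its own where there are three numbers: the gripper command: -1 is fully open, 1 is shut, values between are in proportion, then the shift along the tool's x, y, z in m, then the turn, a rotation vector about the tool's x, y, z in units of 6 degrees (1.0 is 6 degrees). In form: [[grip, [dx, dy, dz], [ax, ay, az]], ...]. A call has 1 to 10 rows; each row shifts and turns the commanded pose from where the row before left it, along the tool's axes as they then stand; what a row does not reach is not made up. A row lasts 1/12 s, in which the tool goes at most 41.7 mm and 7.16 degrees, less where a joint would pass 70% of its speed; a pose out of reach is approached as far as the arm can. A call is refused whole if a number of a shift passes 0.0417 or a number of a turn 1, either way. A call with a gripper value outside its range is refused whole. The fingers move at their own pace and stop on an object; "squeeze" is the grip in N (left out, the last holds). Time passes only in rows, so rows that do not move let the fingers close. It gives the time, the measured TCP pose, the force, the opening and the grip force at its end, in the units of the state.
- sense(): the state, without advancing time (a new reading comes with each control period).
- capture(name): name is "scene" or "top" or "wrist"; returns a dict with "pixels" (480x640x3 uint8, red, green, blue), "z_map" (480x640 float32, mm along the optical axis (not along the pixel's ray), 0 where there is no reading), "fx", "fy", "cx", "cy" (pixels), "rvec" (rotation vector, rad) and "tvec" (3), from world to camera coordinates, as OpenCV has them; the wrist camera has in their place "T_tool_cam" (4x4, takes a point from camera to tool coordinates, whose origin is the TCP and whose axes are the flange's). Camera axes: x right, y down, z forward; pixel columns grow to the right and rows downward; lengths in mm; the calibration is good to about 2 mm. A picture is of the moment at which its call begins: read the wrist's pose just before it.
- finish_job(): hands the job in; it is judged then, once.
The state is a dict: "time_s": time; "joints": joint angles; "dq": joint speeds; "tau": joint torques, N m; "eef_pos": TCP position; "ee_rot": TCP orientation; "force": force on the tool from outside, world axes, zero at the start; "wrist_torque": the same for the moment, N m; "grip_width": opening from 0.0 (shut) to 1.0 (fully open); "grip_force": force on a finger pad.
Only numpy, scipy, OpenCV 4.12 (cv2) and the standard library are available. Lean on these libraries where they do the work, as an engineer would, in place of code of your own. Each camera call takes 0.05 s, during which the arm holds its last target. There are 200 camera calls.

## Working session

There is one attempt and no reset: what is moved stays moved. The work goes in short steps, Python scripts to look and compute and a tool call to move; the robot and the scene stay as the last step left them, time stands still between calls to the robot, and variables do not carry over. Pictures are saved under pics/ and viewed, at most 14 in all, crops included, and the job is handed in when it is done.

Besides the shell and the picture viewer there is one more tool, called after "Call:" as name([rows], argument=value, ...), one row to a line, values as JSON. servo_tool: Moves the arm, as the interface text tells. Its arguments: {"type":"object","properties":{"commands":{"type":"array"},"squeeze":{"type":"number"}},"required":["commands"]}

```bash
mkdir -p pics; ls
python3 - <<'E'
from rig import *
import cv2,numpy as np,pickle
s=sense();print(s)
for n in("top","scene"):
    c=capture(n);pickle.dump(c,open(n+".pkl","wb"));cv2.imwrite(f"pics/{n}0.png",c["pixels"][:,:,::-1])
    print(n,c["fx"],c["cx"],c["cy"],c["rvec"],c["tvec"])
E
```

```text
pics
{'time_s': 0.0, 'joints': array([-1.53839290e+00,  3.13434548e-01,  1.49843304e+00,  1.80264513e-05,
        1.33098042e+00, -2.23383845e-01]), 'dq': array([ 0.00127698, -0.00117149, -0.00207488,  0.00077701,  0.00052136,
       -0.00228175]), 'tau': array([ 5.12316601e-04, -4.12262034e+01, -2.59743726e+01, -9.52753703e-05,
        4.12504451e-03,  7.16722042e-06]), 'eef_pos': array([ 132.82131718, -507.66232769,  230.74450108]), 'ee_rot': array([-6.23982721e-04,  9.91832829e-01,  1.27543115e-01,  6.85600063e-05]), 'force': array([-0.09909911,  0.84898237, -0.67703122]), 'wrist_torque': array([-0.01821285,  0.02652212, -0.0304175 ]), 'grip_force': 0.0, 'grip_width': 0.9965647437533085}
top 516.2571323087344 315.8031505025389 233.30674934933035 [ 2.14124168 -2.14699586  0.16102677] [-104.93890096  577.82703053 1378.25112689]
scene 544.5495030880973 322.9334872110728 236.15018764247895 [ 1.47118802  1.90829913 -0.92882871] [ 250.70602101 -268.58820459 1726.63239784]
```

View pics/top0.png

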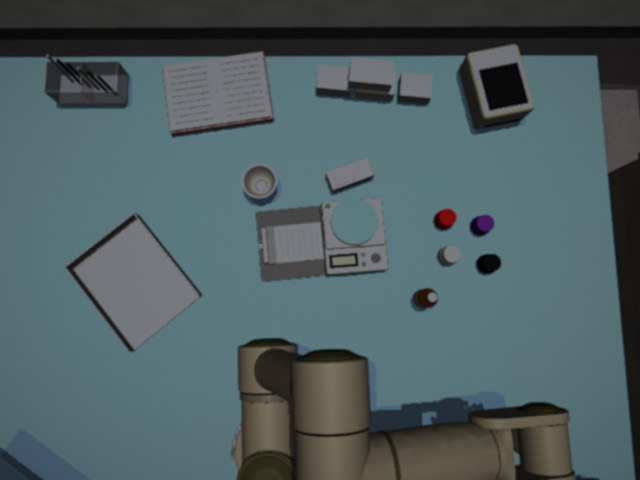

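View pics/scene0.png

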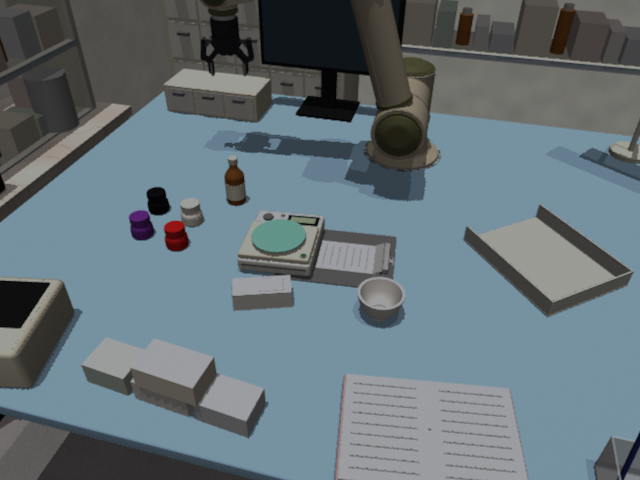

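```bash
cat > h.py <<'E'
import numpy as np,cv2,pickle
def RT(c):
    return cv2.Rodrigues(np.array(c["rvec"],float))[0],np.array(c["tvec"],float).reshape(3)
def ray(c,uv,h):
    R,t=RT(c);uv=np.atleast_2d(np.array(uv,float));h=np.broadcast_to(h,len(uv))
    d=np.c_[(uv[:,0]-c["cx"])/c["fx"],(uv[:,1]-c["cy"])/c["fy"],np.ones(len(uv))]@R
    o=-R.T@t
    return o+d*((h-o[2])/d[:,2])[:,None]
def cloud(c):
    R,t=RT(c);v,u=np.mgrid[:480,:640];z=c["z_map"]
    p=np.stack([(u-c["cx"])/c["fx"]*z,(v-c["cy"])/c["fy"]*z,z],-1)
    return (p-t)@R
def rect(c,roi,cond):
    x0,y0,x1,y1=roi;m=np.zeros((480,640),np.uint8);m[y0:y1,x0:x1]=cond[y0:y1,x0:x1]
    n,l,st,ce=cv2.connectedComponentsWithStats(m);i=1+np.argmax(st[1:,4]);return (l==i).astype(np.uint8),st[i],ce[i]
E
python3 - <<'E'
from h import *
c=pickle.load(open("top.pkl","rb"));P=cloud(c);im=c["pixels"];hsv=cv2.cvtColor(im,cv2.COLOR_RGB2HSV)
Z=P[...,2];np.set_printoptions(precision=1,suppress=True)
print("bench z",np.median(Z[400:420,520:560]),np.median(Z[300:330,230:300]))
def show(n,roi,cond,h=None):
    m,st,ce=rect(c,roi,cond);pts=P[m>0];z=np.median(pts[:,2]) if h is None else h
    cs,_=cv2.findContours(m,cv2.RETR_EXTERNAL,cv2.CHAIN_APPROX_NONE);q=max(cs,key=cv2.contourArea)[:,0]
    w=ray(c,q,z)[:,:2].astype(np.float32);r=cv2.minAreaRect(w)
    print(n,"area",st[4],"pix",ce,"z",np.median(pts[:,2]),"mean",pts.mean(0),"rect",r[0],r[1],r[2]);return m
ok=c["z_map"]>0
show("balance",(315,185,400,285),ok&(Z>35),52)
show("deck",(315,245,400,285),ok&(Z>35))
pan=show("pan",(320,190,390,250),ok&(hsv[...,1]>60)&(Z>60),72)
show("bar",(250,215,325,290),ok&(Z>12)&(Z<40),21)
show("board",(245,195,322,290),ok&(hsv[...,1]<60),4)
show("jar",(435,240,465,270),ok&(Z>30),58)
show("bottle",(405,280,445,315),ok&(Z>20))
show("tray",(55,205,215,360),ok&(hsv[...,1]<60),4)
show("mortar",(235,155,285,203),ok&(Z>30),62)
show("carton",(320,150,380,195),ok&(Z>30),45)
for nm,(u,v) in dict(zero=(375,258),jar=(450,255),clip=(266,243)).items(): print(nm,P[v-1:v+2,u-1:u+2].reshape(-1,3).mean(0))
a=cv2.resize(im[190:310,240:500],(780,360),interpolation=cv2.INTER_CUBIC)
cv2.imwrite("pics/c1.png",a[:,:,::-1])
E
```

```text
bench z 512.2682656385934 1.4249938203149872
balance area 4448 pix [353.4 235.9] z 60.97353729032233 mean [ 567.4 -208.7   61.1] rect (570.9371948242188, -209.18145751953125) (202.93325805664062, 168.34829711914062) 4.608947277069092
deck area 1698 pix [354.6 258.3] z 48.044558632595255 mean [ 507.8 -212.    48.4] rect (504.5653381347656, -214.35421752929688) (171.3859100341797, 79.26029205322266) 89.84751892089844
pan area 1574 pix [353.9 221.1] z 74.7242457522617 mean [ 606.1 -209.5   74.8] rect (607.0153198242188, -209.89601135253906) (118.98406219482422, 120.2525863647461) 44.69443130493164
bar area 334 pix [266.7 245.2] z 17.93327999232543 mean [548.   30.7  18.7] rect (549.122802734375, 27.610551834106445) (104.41510009765625, 34.19551086425781) 4.446927547454834
board area 4519 pix [289.6 242.7] z 5.738735809457135 mean [557.  -32.6   6.6] rect (558.785400390625, -36.93273162841797) (206.9284210205078, 190.1365203857422) 5.524199962615967
jar area 307 pix [449.9 254.2] z 58.39243460619638 mean [ 517.5 -470.1   55.2] rect (517.0945434570312, -468.7471618652344) (50.183895111083
[... 155 characters left out ...]
5124816894531) (62.70119094848633, 49.15045166015625) 89.84459686279297
tray area 10073 pix [131.9 281.7] z 5.918633993610956 mean [448.6 405.2   9.3] rect (450.906005859375, 407.66986083984375) (313.4773864746094, 251.81423950195312) 39.513824462890625
mortar area 569 pix [257.7 179.1] z 57.47435372925034 mean [728.9  54.5  52.6] rect (721.2987060546875, 51.201637268066406) (96.79608917236328, 96.3184585571289) 89.8524169921875
carton area 910 pix [349.3 174. ] z 45.875247823397416 mean [ 744.8 -200.6   45.5] rect (744.6546630859375, -200.90402221679688) (59.12928771972656, 126.38510131835938) 20.514291763305664
zero [ 508.  -267.1   51.8]
jar [ 514.9 -469.6   58.2]
clip [533.1  16.9 179.2]
```

View pics/c1.png

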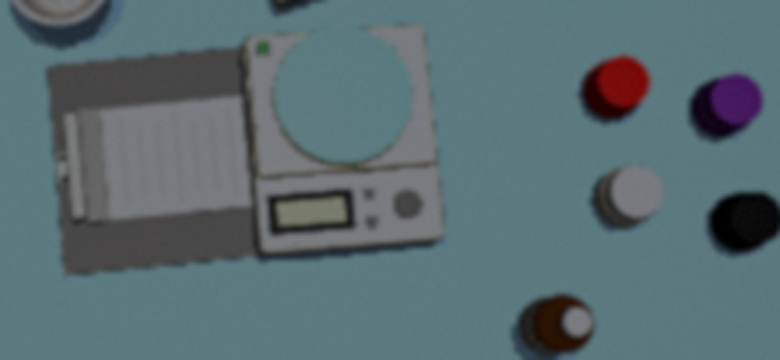

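The crop shows the white jar at top-view pixel (450,255). It could be confused with the red (446,218), purple (484,224) and black (488,263) look-alikes, or the bottle (427,298). The white one fits the description. The clip bar is at (265,246), with the board to its right running under the balance. The tray's open side faces the robot, its front edge running from (132,350) to (200,295).

Call:
servo_tool([
  [-1,[0,0,0],[0,0,0.8]],
  [-1,[0,0,0],[0,0,0.8]],
  [-1,[0.027,-0.0297,0.0018],[0,0,0]],
  [-1,[0.027,-0.0297,0.0018],[0,0,0]],
  [-1,[0.027,-0.0297,0.0018],[0,0,0]],
  [-1,[0.027,-0.0297,0.0018],[0,0,0]],
  [-1,[0.027,-0.0297,0.0018],[0,0,0]],
  [-1,[0.027,-0.0297,0.0018],[0,0,0]],
  [-1,[0.027,-0.0297,0.0018],[0,0,0]],
  [-1,[0.027,-0.0297,0.0018],[0,0,0]],
])

```text
time_s: 0.98
eef_pos: [327.7, -250.4, 216.8]
ee_rot: [0.0, 0.999, 0.044, 0.0]
force: [0.6, -1.2, 0.9]
grip_width: 0.999
grip_force: 0.0
```

Call:
servo_tool([
  [-1,[0.027,-0.0297,0.0018],[0,0,0]],
  [-1,[0.027,-0.0297,0.0018],[0,0,0]],
  [-1,[0.027,-0.0297,0.0018],[0,0,0]],
  [-1,[0.027,-0.0297,0.0018],[0,0,0]],
  [-1,[0.027,-0.0297,0.0018],[0,0,0]],
  [-1,[0.027,-0.0297,0.0018],[0,0,0]],
  [-1,[0.027,-0.0297,0.0018],[0,0,0]],
  [-1,[0.027,-0.0297,0.0018],[0,0,0]],
  [-1,[0.027,-0.0297,0.0018],[0,0,0]],
  [-1,[0,0,0],[0,0,0]],
])

```text
time_s: 1.82
eef_pos: [547.5, 40.3, 199.6]
ee_rot: [-0.001, 0.999, 0.047, -0.0]
force: [0.1, 0.8, -0.2]
grip_width: 1.004
grip_force: 0.0
```

Run:
```python
from h import *
from rig import *
s=sense();c=wcam(capture("wrist"),s);print(s["time_s"],s["eef_pos"],s["ee_rot"])
pickle.dump((c,s),open("w1.pkl","wb"));cv2.imwrite("pics/w1.png",c["pixels"][:,:,::-1])
```

```text
1.8167 [547.53680745  40.29596123 199.5589044 ] [-7.49956473e-04  9.98917282e-01  4.65154348e-02 -1.26196372e-04]
```

View pics/w1.png

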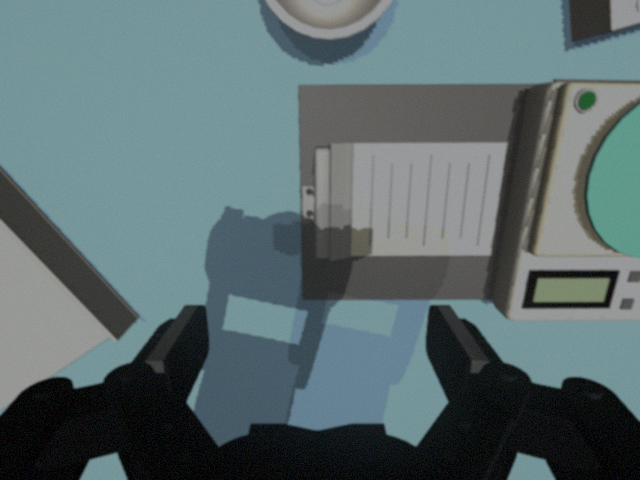

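The wrist view shows the bar from (323,147) to (323,260). It is parallel to the fingers' flanks, and the low hanger plate is at (308,203).

Run:
```python
from h import *
np.set_printoptions(precision=1,suppress=True)
c,s=pickle.load(open("w1.pkl","rb"));P=cloud(c)
w=ray(c,[(322.5,147),(323.5,260),(323,203)],21);print(w,np.rad2deg(np.arctan2(*(w[0]-w[1])[1::-1])),np.linalg.norm(w[0]-w[1]))
b=ray(c,[(300,86),(303,299)],4);print(b,np.rad2deg(np.arctan2(*(b[0]-b[1])[1::-1])),np.linalg.norm(b[0]-b[1]))
print("bar z",P[160:250:10,323,2],"plate",P[160:250:20,340,2],"knob",P[195:212:4,308,2],"board",P[100,310:500:40,2],"bench",P[100,200:280:20,2])
print("balance edges",ray(c,[(555,82),(537,250)],60),ray(c,[(585,100)],62))
print("tray corner top",ray(c,[(138,318)],45))
goto(s,[w[2][0],w[2][1],60],5)
```

```text
[[601.5  41.   21. ]
 [501.5  30.3  21. ]
 [554.2  35.9  21. ]] 6.1044847944315865 100.63562933646188
[[648.1  64.2   4. ]
 [451.7  45.6   4. ]] 5.416637025803218 197.2453608697107
bar z [21.4 21.4 21.  20.2 21.2 21.9 19.3 22.  19.9] plate [10.7 11.7 10.9 10.6 10.1] knob [6.1 6.7 5.8 5.1 6.1] board [3.4 3.5 2.9 3.4 2.6] bench [-0.1  0.5 -0.2 -0.2]
balance edges [[ 663.2 -114.8   60. ]
 [ 540.8 -135.6   60. ]] [[ 653.5 -137.8   62. ]]
tray corner top [[440.3 190.4  45. ]]
turn [-0.   0.   0.1] shift [  6.3   5.  139.6]
```

Call:
servo_tool([
  [0,[0.0035,0.005,0.03],[0,0,-0.06]],
  [0,[0,0,0.038],[0,0,0]],
  [0,[0,0,0.038],[0,0,0]],
  [0,[0,0,0.038],[0,0,0]],
  [0,[0,0,0.026],[0,0,0]],
  [0,[0,0,0.01],[0,0,0]],
  [0,[0,0,0.005],[0,0,0]],
  [0,[0,0,0],[0,0,0]],
], squeeze=40)

```text
time_s: 2.53
eef_pos: [549.6, 30.3, 16.0]
ee_rot: [0.0, 0.999, 0.047, 0.0]
force: [1.1, 0.6, -0.4]
grip_width: 0.502
grip_force: 0.0
```

Call:
servo_tool([
  [0,[0.0024,-0.0052,0.002],[0,0,0]],
  [0,[0,0,0.002],[0,0,0]],
  [0,[0,0,0],[0,0,0]],
  [1,[0,0,0],[0,0,0]],
  [1,[0,0,0],[0,0,0]],
  [1,[0,0,0],[0,0,0]],
  [1,[0,0,0],[0,0,0]],
  [1,[0,0,0],[0,0,0]],
  [1,[0,0,0],[0,0,0]],
], squeeze=60)

```text
time_s: 3.28
eef_pos: [551.6, 36.2, 12.4]
ee_rot: [0.0, 0.999, 0.047, 0.0]
force: [-1.0, 0.5, 5.4]
grip_width: 0.139
grip_force: 59.3
```

Call:
servo_tool([
  [1,[0,-0.001,-0.0005],[0,0,0]],
  [1,[0,-0.002,0],[0,0,0]],
  [1,[0,-0.0025,0],[0,0,0]],
  [1,[0,-0.0025,0],[0,0,0]],
  [1,[0,-0.0025,0],[0,0,0]],
  [1,[0,-0.0025,0],[0,0,0]],
  [1,[0,-0.0025,0],[0,0,0]],
  [1,[0,-0.0025,0],[0,0,0]],
  [1,[0,-0.0025,0],[0,0,0]],
  [1,[0,-0.0025,0],[0,0,0]],
])

```text
time_s: 4.12
eef_pos: [549.4, 59.2, 12.4]
ee_rot: [0.0, 0.999, 0.047, 0.0]
force: [0.7, -5.7, 4.7]
grip_width: 0.14
grip_force: 59.2
```

```bash
cat >> h.py <<'E'
def bal(c):
    P=cloud(c);ok=(c["z_map"]>0);hsv=cv2.cvtColor(c["pixels"],cv2.COLOR_RGB2HSV)
    m,st,ce=rect(c,(320,190,390,250),ok&(hsv[...,1]>60)&(P[...,2]>60))
    k=max(cv2.findContours(m,0,1)[0],key=cv2.contourArea)[:,0];print("pan",ray(c,k,72)[:,:2].mean(0),"centroid",ray(c,[ce],72)[0],st[4])
    q=P[m>0];A=np.c_[q[:,:2],np.ones(len(q))];f=np.linalg.lstsq(A,q[:,2],rcond=None)[0];print("pan tilt dz/dx,dz/dy",f[:2],"z",q[:,2].mean())
E
python3 - <<'E'
from h import *
from rig import *
bal(pickle.load(open("top.pkl","rb")))
s=sense();c=capture("top");bal(c)
E
```

```text
pan [ 606.71359778 -209.86453356] centroid [ 606.46007137 -209.72377918   72.        ] 1574
pan tilt dz/dx,dz/dy [-0.00862218  0.03378759] z 74.76589990824057
pan [ 607.02287968 -209.60835585] centroid [ 606.2780347  -209.73542244   72.        ] 1564
pan tilt dz/dx,dz/dy [-0.00660784  0.0334986 ] z 75.0193800960717
```

Call:
servo_tool([
  [1,[0,-0.0025,0],[0,0,0]],
  [1,[0,-0.0025,0],[0,0,0]],
  [1,[0,-0.0025,0],[0,0,0]],
  [1,[0,-0.0025,0],[0,0,0]],
  [1,[0,-0.0025,0],[0,0,0]],
  [1,[0,-0.0025,0],[0,0,0]],
  [1,[0,-0.0025,0],[0,0,0]],
  [1,[0,-0.0025,0],[0,0,0]],
  [1,[0,-0.0025,0],[0,0,0]],
  [1,[0,-0.0025,0],[0,0,0]],
])

```text
time_s: 5.0
eef_pos: [547.0, 84.0, 12.4]
ee_rot: [0.0, 0.999, 0.047, 0.0]
force: [0.1, -5.6, 4.0]
grip_width: 0.14
grip_force: 59.3
```

Call:
servo_tool([
  [1,[0,-0.0025,0],[0,0,0]],
  [1,[0,-0.0025,0],[0,0,0]],
  [1,[0,-0.0025,0],[0,0,0]],
  [1,[0,-0.0025,0],[0,0,0]],
  [1,[0,-0.0025,0],[0,0,0]],
  [1,[0,-0.0025,0],[0,0,0]],
  [1,[0,-0.0025,0],[0,0,0]],
  [1,[0,-0.0025,0],[0,0,0]],
  [1,[0,-0.0025,0],[0,0,0]],
  [1,[0,-0.0025,0],[0,0,0]],
])

```text
time_s: 5.83
eef_pos: [544.6, 109.1, 12.4]
ee_rot: [-0.0, 0.999, 0.047, 0.0]
force: [1.6, -3.6, 4.9]
grip_width: 0.138
grip_force: 59.4
```

Call:
servo_tool([
  [1,[0,-0.0025,0],[0,0,0]],
  [1,[0,-0.0025,0],[0,0,0]],
  [1,[0,-0.0025,0],[0,0,0]],
  [1,[0,-0.003,0],[0,0,0]],
  [1,[0,-0.003,0],[0,0,0]],
  [1,[0,-0.003,0],[0,0,0]],
  [1,[0,-0.004,0],[0,0,0]],
  [1,[0,-0.005,0],[0,0,0]],
  [1,[0,-0.005,0],[0,0,0]],
  [1,[0,-0.005,0],[0,0,0]],
])

```text
time_s: 6.67
eef_pos: [541.1, 144.7, 12.4]
ee_rot: [-0.0, 0.999, 0.047, 0.0]
force: [-0.1, -2.3, 5.3]
grip_width: 0.14
grip_force: 59.5
```

Run:
```python
from h import *
from rig import *
s=sense();c=capture("top");bal(c);print(s["joints"])
w=wcam(capture("wrist"),sense())
a=np.vstack([cv2.resize(c["pixels"][190:310,160:460],(640,256)),cv2.resize(w["pixels"],(440,330))[:, :].copy() if 0 else cv2.copyMakeBorder(cv2.resize(w["pixels"],(440,330)),0,0,0,200,0)])
cv2.imwrite("pics/d1.png",a[:,:,::-1])
```

```text
pan [ 606.49663355 -206.78138082] centroid [ 606.09492643 -207.69505441   72.        ] 1537
pan tilt dz/dx,dz/dy [-0.00282281 -0.00412399] z 72.73880839587663
[5.20634875e-02 6.50630086e-01 1.60920780e+00 3.13365514e-04
 8.81581498e-01 1.52813919e+00]
```

View pics/d1.png

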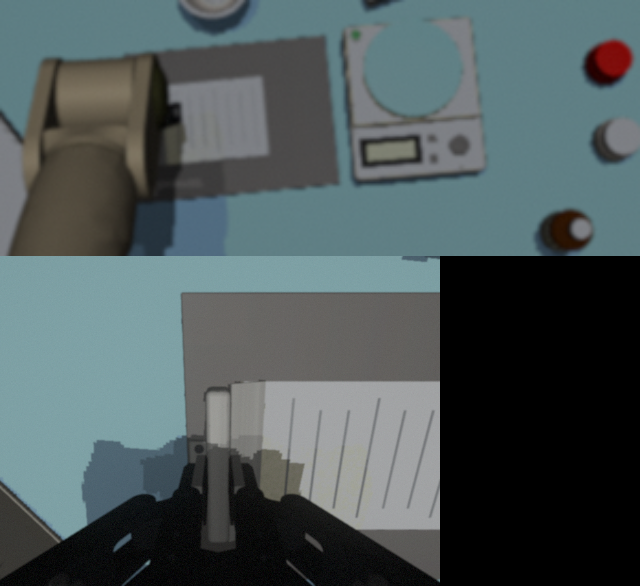

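The board's tail is clear of the balance: in the top crop its edge is at (330,110), against the housing's side at (347,110). The pan tilt is now about 0. The wrist crop shows the bar held centrally.

Run:
```python
from h import *
np.set_printoptions(precision=1,suppress=True)
c,s=pickle.load(open("w1.pkl","rb"));P=cloud(c)
print(ray(c,[(138,318),(0,168)],0),ray(c,[(118,340),(0,215)],45),P[300:341:10,90:140:12,2])
a=np.deg2rad(39.5);C=np.array([445.4,394.5]);ex=np.array([np.cos(a),np.sin(a)]);ey=np.array([-ex[1],ex[0]])
print("fr corner model",C-147*ex-119*ey, "clip",C-127*ex)
for d in (ray(c,[(138,318),(0,168)],0),ray(c,[(118,340),(0,215)],45)): print(np.rad2deg(np.arctan2(*(d[1]-d[0])[1::-1])))
```

```text
[[412.3 212.1   0. ]
 [554.5 328.5   0. ]] [[415.9 209.6  45. ]
 [525.1 297.6  45. ]] [[33.2 22.6 11.6  0.4 -0.5]
 [41.7 30.1 19.1  7.5  0.6]
 [ 3.1 40.  29.2 16.8 -0.1]
 [ 3.7 43.  36.8 -2.8 -1.4]
 [ 4.   2.4 44.9 -1.2 -0.4]]
fr corner model [407.7 209.2] clip [347.4 313.7]
39.31023968134878
38.862547961283305
```

Call:
servo_tool([
  [1,[0,0,0],[0,0,0]],
  [1,[0,0,-0.008],[0,0,0]],
  [1,[0,-0.005,-0.015],[0,0,0]],
  [1,[0,-0.01,-0.02],[0,0,0]],
  [1,[0,-0.015,-0.02],[0,0,0]],
  [1,[0,-0.02,-0.02],[0,0,0]],
  [1,[-0.01,-0.02,-0.02],[0,0,0]],
  [1,[-0.02,-0.02,-0.015],[0,0,0]],
  [1,[-0.02,-0.02,0],[0,0,0]],
  [1,[-0.02,-0.02,0],[0,0,0]],
], squeeze=100)

```text
time_s: 7.6
eef_pos: [457.6, 268.2, 130.8]
ee_rot: [-0.001, 0.999, 0.047, -0.0]
force: [0.2, -0.5, -1.8]
grip_width: 0.122
grip_force: 98.2
```

Call:
servo_tool([
  [1,[-0.026,-0.009,0],[0,0,0]],
  [1,[-0.026,-0.009,0],[0,0,0]],
  [1,[-0.026,-0.009,0],[0,0,0]],
  [1,[-0.026,-0.009,0],[0,0,-0.5]],
  [1,[0,0,0],[0,0,-0.95]],
  [1,[0,0,0],[0,0,-1]],
  [1,[0,0,0],[0,0,-1]],
  [1,[0,0,0],[0,0,-1]],
  [1,[0,0,0],[0,0,-1]],
  [1,[0,0,0],[0,0,-1]],
])

```text
time_s: 8.43
eef_pos: [351.2, 293.2, 129.9]
ee_rot: [-0.0, 0.926, 0.378, -0.001]
force: [-0.2, 0.3, -2.0]
grip_width: 0.126
grip_force: 98.3
```

Call:
servo_tool([
  [1,[0,0,0],[0,0,-1]],
  [1,[0,0,0],[0,0,-1]],
  [1,[0,0,0],[0,0,-1]],
  [1,[0,0,0],[0,0,-1]],
  [1,[0,0,0],[0,0,-1]],
  [1,[0,0,0],[0,0,-1]],
  [1,[0,0,0],[0,0,-1]],
  [1,[0,0,0],[0,0,-1]],
  [1,[0,0,0],[0,0,-1]],
  [1,[0,0,0],[0,0,-1]],
])

```text
time_s: 9.27
eef_pos: [351.2, 293.1, 129.8]
ee_rot: [-0.001, 0.613, 0.79, -0.001]
force: [0.2, -0.3, -2.0]
grip_width: 0.121
grip_force: 98.3
```

Call:
servo_tool([
  [1,[0,0,0],[0,0,-1]],
  [1,[0,0,0],[0,0,-1]],
  [1,[0,0,0],[0,0,-1]],
  [1,[0,0,0],[0,0,-1]],
  [1,[0,0,0],[0,0,-0.2]],
  [1,[0,0,0],[0,0,0]],
  [1,[0,0,0],[0,0,0]],
])

```text
time_s: 9.85
eef_pos: [351.8, 293.1, 130.0]
ee_rot: [-0.0, 0.429, 0.903, -0.0]
force: [0.3, 0.5, -1.5]
grip_width: 0.121
grip_force: 98.3
```

Run:
```python
from h import *
from rig import *
np.set_printoptions(precision=2,suppress=True)
s=sense();print(s["eef_pos"],s["ee_rot"],s["joints"]);goto(s,[350.6,315.8,130],129.3)
w=wcam(capture("wrist"),s);c=capture("top");bal(c);pickle.dump((w,c,s),open("w2.pkl","wb"))
a=np.hstack([cv2.resize(w["pixels"],(440,330)),cv2.resize(c["pixels"][180:380,40:260],(363,330))])
cv2.imwrite("pics/e1.png",a[:,:800,::-1])
```

```text
[351.81 293.05 130.04] [-0.    0.43  0.9  -0.  ] [ 0.44  0.28  1.83  0.    1.03 -0.25]
turn [-0.01 -0.   -0.02] shift [18.37 13.47  0.04]
pan [ 605.96 -206.87] centroid [ 606.06 -207.64   72.  ] 1545
pan tilt dz/dx,dz/dy [-0.  0.] z 72.88171215613879
```

View pics/e1.png

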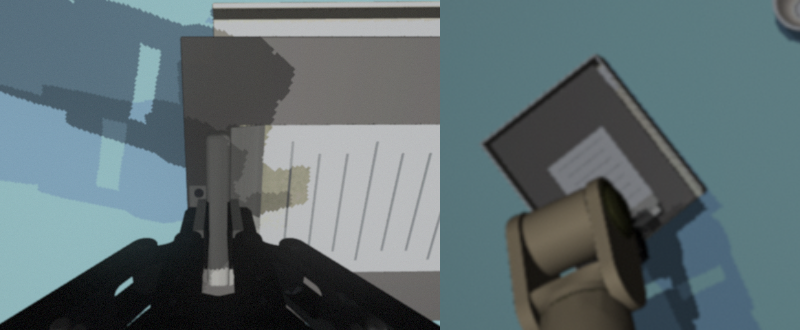

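Call:
servo_tool([
  [1,[0.009,0.007,0],[0,0,0]],
  [1,[0.0094,0.0065,0],[0,0,0]],
  [1,[0,0,0.01],[0,0,0]],
  [1,[0,0,0.015],[0,0,0]],
  [1,[0,0,0.015],[0,0,0]],
  [1,[0,0,0.01],[0,0,0]],
  [1,[0,0,0],[0,0,0]],
  [1,[0,0,0],[0,0,0]],
])

```text
time_s: 10.62
eef_pos: [350.9, 316.3, 80.2]
ee_rot: [-0.0, 0.428, 0.904, -0.0]
force: [0.5, 0.0, -0.9]
grip_width: 0.12
grip_force: 98.3
```

Run:
```python
from h import *
from rig import *
np.set_printoptions(precision=2,suppress=True)
s=sense();print(s["eef_pos"],s["force"]);goto(s,[350.6,315.8,130],129.3)
w=wcam(capture("wrist"),s);c=capture("top");pickle.dump((w,c,s),open("w3.pkl","wb"))
a=np.hstack([cv2.resize(w["pixels"],(440,330)),cv2.resize(c["pixels"][180:380,40:258],(360,330))])
cv2.imwrite("pics/f1.png",a[:,:800,::-1])
```

```text
[350.94 316.29  80.17] [ 0.51  0.04 -0.89]
turn [-0. -0.  0.] shift [ -0.17  -0.57 -49.83]
```

View pics/f1.png

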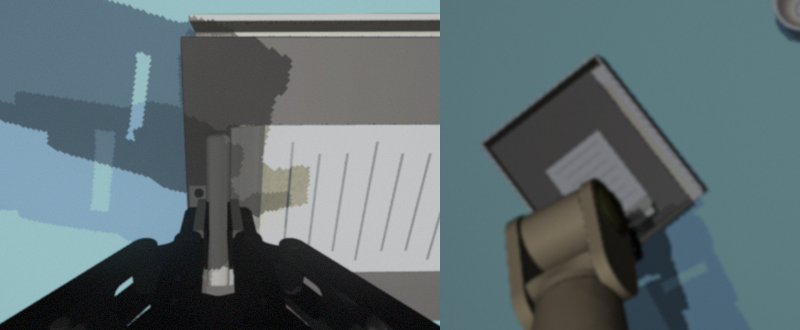

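Run:
```python
from h import *
np.set_printoptions(precision=1,suppress=True)
w,c,s=pickle.load(open("w3.pkl","rb"));P=cloud(w)
C=np.array([447.3,395]);a=np.deg2rad(39.3);ex=np.array([np.cos(a),np.sin(a)]);ey=np.array([-ex[1],ex[0]])
for u in (330,450,560):
    for v in range(14,66,4):
        p=P[v,u]; print(u,v,w["pixels"][v,u],p[2].round(1),"tray",((p[:2]-C)@ex).round(1),((p[:2]-C)@ey).round(1))
```

```text
330 14 [153 191 197] -0.5 tray -117.4 128.6
330 18 [149 190 193] 0.5 tray -117.4 126.5
330 22 [191 193 188] 45.1 tray -118.8 115.3
330 26 [188 190 193] 45.3 tray -118.8 113.7
330 30 [129 127 118] 45.0 tray -118.7 112.3
330 34 [58 59 57] 37.8 tray -118.5 112.1
330 38 [60 55 52] 28.9 tray -118.2 112.1
330 42 [53 56 51] 19.4 tray -117.9 112.0
330 46 [70 71 65] 7.5 tray -117.5 112.2
330 50 [126 127 116] 4.4 tray -117.3 110.8
330 54 [71 73 69] 71.1 tray -119.5 99.4
330 58 [77 76 76] 71.5 tray -119.5 98.0
330 62 [75 75 73] 71.0 tray -119.4 96.7
450 14 [148 189 195] -0.7 tray -54.5 128.7
450 18 [149 189 192] -0.2 tray -54.4 126.7
450 22 [190 190 192] 44.6 tray -68.3 115.4
450 26 [191 195 194] 45.1 tray -68.3 113.8
450 30 [101 100  93] 44.3 tray -67.9 112.4
450 34 [67 64 58] 35.7 tray -65.0 112.5
450 38 [67 65 60] 27.1 tray -62.1 112.5
450 42 [63 62 56] 16.7 tray -58.6 112.5
450 46 [133 133 123] 6.6 tray -55.2 112.4
450 50 [192 191 180] 3.6 tray -54.0 110.9
450 54 [100  96  93] 71.5 tray -75.7 99.3
450 58 [122 119 117] 70.1 tray -75.1 98.2
450 62 [121 116 112] 71.9 tray -75.5 96.6
560 14 [150 189 194] 0.3 tray 2.6 128.5
560 18 [143 176 179] -0.5 tray 3.5 126.8
560 22 [189 190 191] 45.2 tray -22.4 115.3
560 26 [188 190 189] 44.7 tray -21.8 113.9
560 30 [85 85 79] 42.9 tray -20.5 112.7
560 34 [63 58 56] 35.0 tray -15.6 112.7
560 38 [63 59 54] 26.3 tray -10.3 112.6
560 42 [62 59 57] 15.7 tray -3.7 112.7
560 46 [144 146 136] 5.1 tray 2.8 112.6
560 50 [189 190 189] 5.4 tray 3.0 110.7
560 54 [104 103 101] 70.6 tray -35.0 99.5
560 58 [115 116 113] 70.6 tray -34.7 98.1
560 62 [115 111 109] 69.6 tray -33.8 96.9
```

Call:
servo_tool([
  [1,[-0.002,0,0.012],[0,0,0]],
  [1,[0,0,0.014],[0,0,0]],
  [1,[0,0,0.014],[0,0,0]],
  [1,[0,0,0.012],[0,0,0]],
  [1,[0,0,0.006],[0,0,0]],
  [1,[0,0,0.003],[0,0,0]],
  [1,[0,0,0.001],[0,0,0]],
  [1,[0,0,0],[0,0,0]],
])

```text
time_s: 11.38
eef_pos: [352.7, 314.5, 18.7]
ee_rot: [0.0, 0.428, 0.904, 0.0]
force: [-0.6, 0.5, -2.5]
grip_width: 0.119
grip_force: 98.3
```

Call:
servo_tool([
  [1,[0,0,0.0015],[0,0,0]],
  [1,[0,0,0.001],[0,0,0]],
  [1,[0,0,0],[0,0,0]],
  [0.1,[0,0,0],[0,0,0]],
  [0.1,[0,0,0],[0,0,0]],
  [0.1,[0,0,0],[0,0,0]],
  [0.1,[0,0,0],[0,0,0]],
  [0.1,[0,0,-0.012],[0,0,0]],
  [0.1,[0,0,-0.03],[0,0,0]],
  [0.1,[0,0,-0.04],[0,0,0]],
])

```text
time_s: 12.22
eef_pos: [350.9, 313.5, 96.8]
ee_rot: [-0.002, 0.428, 0.904, -0.002]
force: [1.5, 0.2, 0.7]
grip_width: 0.446
grip_force: 0.0
```

Call:
servo_tool([
  [0.1,[0,0,-0.04],[0,0,0]],
  [0.1,[0,0,-0.04],[0,0,0]],
  [0.1,[0,0,-0.02],[0,0,0]],
  [0.1,[0,0,0],[0,0,0]],
])

```text
time_s: 12.55
eef_pos: [353.9, 315.2, 202.3]
ee_rot: [0.003, 0.428, 0.904, 0.003]
force: [-0.1, 0.2, 0.2]
grip_width: 0.447
grip_force: 0.0
```

Run:
```python
from h import *
from rig import *
np.set_printoptions(precision=1,suppress=True)
s=sense();print(s["time_s"],s["eef_pos"],s["joints"]);w=wcam(capture("wrist"),s);pickle.dump((w,s),open("w4.pkl","wb"));P=cloud(w)
C=np.array([447.3,395]);a=np.deg2rad(39.3);ex=np.array([np.cos(a),np.sin(a)]);ey=np.array([-ex[1],ex[0]])
X=(P[...,:2]-C)@ex;Y=(P[...,:2]-C)@ey
im=w["pixels"].astype(int);dark=(im.max(2)<135)&(im.max(2)-im.min(2)<14)&(abs(P[...,2]-7)<5)&(Y>50)
print("dark X",np.percentile(X[dark],[.5,2,50,99]),"Y max",np.percentile(Y[dark],[50,98,99.5]),"z",np.median(P[...,2][dark]))
bar=(abs(P[...,2]-25)<4)&(abs(X+125)<15);print("bar X",np.percentile(X[bar],[5,50,95]),"Y",np.percentile(Y[bar],[1,99]))
c=capture("top");bal(c);P=cloud(c);hsv=cv2.cvtColor(c["pixels"],cv2.COLOR_RGB2HSV)
m,st,ce=rect(c,(435,240,465,270),P[...,2]>50);print("jar top",ray(c,[ce],58),st[4])
m,st,ce=rect(c,(360,245,388,272),(hsv[...,2]<95)&(P[...,2]>45));print("zero key",ce,st,ray(c,[ce],50))
cv2.imwrite("pics/g1.png",np.hstack([cv2.resize(w["pixels"],(440,330)),cv2.resize(c["pixels"][180:380,40:258],(360,330))])[:,:,::-1])
```

```text
12.55 [353.9 315.2 202.3] [ 0.5  0.2  1.7  0.   1.2 -0.2]
dark X [-142.3 -139.   -10.8  147.8] Y max [ 76.4 111.9 112.7] z 8.045973249122035
bar X [-130.7 -124.2 -117.3] Y [-118.5  112. ]
pan [ 606.5 -207.5] centroid [ 606.  -207.6   72. ] 1545
pan tilt dz/dx,dz/dy [-0. -0.] z 72.95247271323174
jar top [[ 518.3 -473.    58. ]] 256
zero key [374.8 257.8] [371 253   9  10  65] [[ 508.8 -267.    50. ]]
```

View pics/g1.png

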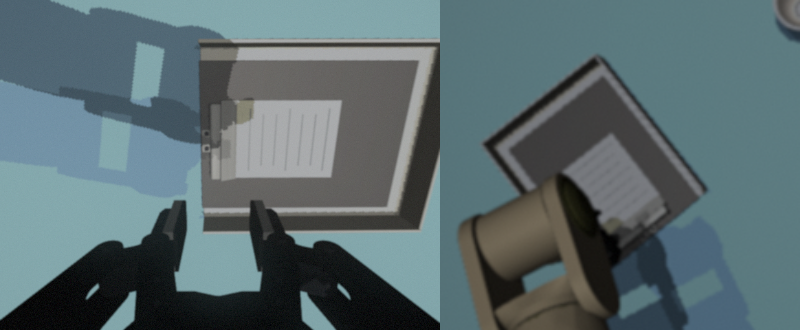

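The wrist view shows the board flat in the tray: board z is about 8 mm, there are gaps on both sides, and the clip sits at the open front around (213,140).

Run:
```python
from h import *
from rig import *
np.set_printoptions(precision=1,suppress=True)
goto(sense(),[509.5,-267.5,110],129.3)
```

```text
turn [0. 0. 0.] shift [-549.8 -246.8   87.7]
```

Call:
servo_tool([
  [1,[-0.0366,-0.0164,0.0058],[0,0,0]],
  [1,[-0.0366,-0.0164,0.0058],[0,0,0]],
  [1,[-0.0366,-0.0164,0.0058],[0,0,0]],
  [1,[-0.0366,-0.0164,0.0058],[0,0,0]],
  [1,[-0.0366,-0.0164,0.0058],[0,0,0]],
  [1,[-0.0366,-0.0164,0.0058],[0,0,0]],
  [1,[-0.0366,-0.0164,0.0058],[0,0,0]],
  [1,[-0.0366,-0.0164,0.0058],[0,0,0]],
  [1,[-0.0366,-0.0164,0.0058],[0,0,0]],
  [1,[-0.0366,-0.0164,0.0058],[0,0,0]],
])

```text
time_s: 13.48
eef_pos: [456.5, -74.6, 137.8]
ee_rot: [-0.002, 0.428, 0.904, -0.0]
force: [1.7, 1.0, 0.3]
grip_width: -0.001
grip_force: 0.0
```

Call:
servo_tool([
  [1,[-0.0366,-0.0164,0.0058],[0,0,0]],
  [1,[-0.0366,-0.0164,0.0058],[0,0,0]],
  [1,[-0.0366,-0.0164,0.0058],[0,0,0]],
  [1,[-0.0366,-0.0164,0.0058],[0,0,0]],
  [1,[-0.0366,-0.0164,0.0058],[0,0,0]],
  [1,[0,0,0],[0,0,0]],
  [1,[0,0,0],[0,0,0]],
  [1,[0,0,0],[0,0,0]],
])

```text
time_s: 14.15
eef_pos: [509.1, -265.4, 109.2]
ee_rot: [-0.002, 0.428, 0.904, 0.0]
force: [0.3, 0.3, 0.1]
grip_width: -0.001
grip_force: 0.0
```

Run:
```python
from h import *
from rig import *
np.set_printoptions(precision=1,suppress=True)
s=sense();print(s["time_s"],s["eef_pos"]);goto(s,[509.5,-267.5,60],129.3)
w=wcam(capture("wrist"),s);c=capture("scene");pickle.dump((w,c,s),open("w5.pkl","wb"))
cv2.imwrite("pics/k1.png",w["pixels"][:,:,::-1])
```

```text
14.15 [ 509.1 -265.4  109.2]
turn [-0. -0.  0.] shift [-1.9 -1.  49.2]
```

View pics/k1.png

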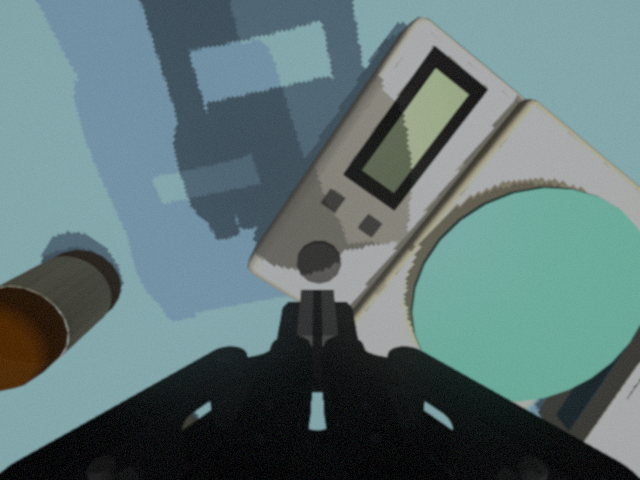

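The key is at (319,262), straight ahead of the finger tips at (318,292).

Run:
```python
from h import *
np.set_printoptions(precision=1,suppress=True)
w,c,s=pickle.load(open("w5.pkl","rb"));hsv=cv2.cvtColor(w["pixels"],cv2.COLOR_RGB2HSV)
p=ray(w,[(319,262)],50)[0];print(p,cloud(w)[258:266,315:323,2].mean());goto(s,[p[0],p[1],60],129.3)
```

```text
[ 511.5 -266.1   50. ] 52.92661683175638
turn [-0. -0.  0.] shift [-2.2  1.4 49.2]
```

Call:
servo_tool([
  [1,[-0.002,0,0.02],[0,0,0]],
  [1,[0,0,0.02],[0,0,0]],
  [1,[0,0,0.012],[0,0,0]],
  [1,[0,0,0.003],[0,0,0]],
  [1,[0,0,0.002],[0,0,0]],
  [1,[0,0,0.001],[0,0,0]],
  [1,[0,0,0.001],[0,0,0]],
  [1,[0,0,0.001],[0,0,0]],
  [1,[0,0,0],[0,0,0]],
])

```text
time_s: 15.0
eef_pos: [511.2, -268.0, 51.1]
ee_rot: [0.0, 0.428, 0.904, -0.0]
force: [-0.1, 0.4, -0.4]
grip_width: -0.002
grip_force: 0.0
```

Call:
servo_tool([
  [1,[0,0,0.001],[0,0,0]],
  [1,[0,0,0.001],[0,0,0]],
  [1,[0,0,0.001],[0,0,0]],
  [1,[0,0,0.0005],[0,0,0]],
  [1,[0,0,0],[0,0,0]],
  [1,[0,0,0],[0,0,0]],
])

```text
time_s: 15.5
eef_pos: [511.2, -268.0, 47.4]
ee_rot: [0.0, 0.428, 0.904, -0.0]
force: [0.6, -0.5, 2.0]
grip_width: 0.002
grip_force: 1.0
```

Call:
servo_tool([
  [1,[0,0,0.001],[0,0,0]],
  [1,[0,0,0.0005],[0,0,0]],
  [1,[0,0,0.0005],[0,0,0]],
  [1,[0,0,0],[0,0,0]],
  [1,[0,0,0],[0,0,0]],
  [1,[0,0,0],[0,0,0]],
])

```text
time_s: 16.0
eef_pos: [511.2, -268.1, 45.6]
ee_rot: [0.0, 0.428, 0.904, -0.0]
force: [0.3, -0.2, 5.4]
grip_width: -0.003
grip_force: 2.8
```

Call:
servo_tool([
  [1,[0,0,-0.01],[0,0,0]],
  [1,[0,0,-0.035],[0,0,0]],
  [1,[0,0,-0.04],[0,0,0]],
  [-1,[-0.005,-0.004,-0.04],[0,0,0]],
  [-1,[-0.02,-0.015,-0.028],[0,0,0]],
  [-1,[-0.027,-0.021,0],[0,0,0]],
  [-1,[-0.027,-0.021,0],[0,0,0]],
  [-1,[-0.027,-0.021,0],[0,0,0]],
  [-1,[-0.027,-0.021,0],[0,0,0]],
  [-1,[-0.025,-0.02,0],[0,0,0]],
])

```text
time_s: 16.83
eef_pos: [515.5, -469.5, 198.4]
ee_rot: [-0.0, 0.428, 0.904, 0.0]
force: [0.7, 0.2, 0.0]
grip_width: 0.972
grip_force: 0.0
```

Call:
servo_tool([
  [-1,[0,0,0],[0,0,0]],
  [-1,[0,0,0],[0,0,0]],
  [-1,[0,0,0],[0,0,0]],
])

```text
time_s: 17.08
eef_pos: [516.0, -467.4, 198.2]
ee_rot: [-0.0, 0.428, 0.904, 0.0]
force: [0.2, -0.0, -0.5]
grip_width: 1.002
grip_force: 0.0
```

Run:
```python
from h import *
from rig import *
np.set_printoptions(precision=1,suppress=True)
s=sense();print(s["time_s"],s["eef_pos"])
w=wcam(capture("wrist"),s);c=capture("top");bal(c);pickle.dump((w,c,s),open("w6.pkl","wb"))
cv2.imwrite("pics/j1.png",w["pixels"][:,:,::-1])
P=cloud(w);im=w["pixels"].astype(int);hsv=cv2.cvtColor(w["pixels"],cv2.COLOR_RGB2HSV)
m,st,ce=rect(w,(0,0,640,480),(abs(P[...,2]-58)<4)&(hsv[...,1]<50)&(hsv[...,2]>90));print(st,ce,P[m>0].mean(0));p=ray(w,[ce],58)[0];print(p)
goto(s,[p[0],p[1],60],129.3)
```

```text
17.0833 [ 516.  -467.4  198.2]
pan [ 605.9 -207.6] centroid [ 606.2 -207.7   72. ] 1537
pan tilt dz/dx,dz/dy [-0.  0.] z 72.8688124469329
[ 514    0  126  168 7629] [577.6  80.8] [ 594.  -273.8   57.7]
[ 592.9 -273.7   58. ]
turn [ 0. -0.  0.] shift [101.2 182.1 138.2]
```

View pics/j1.png

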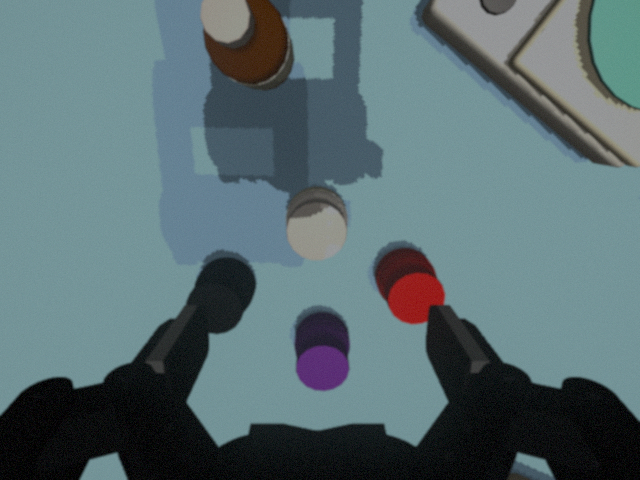

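The white jar's cap is at (317,231), between and ahead of the black (218,308), red (416,298) and purple (322,367) ones. The finger line clears all of them.

Run:
```python
from h import *
np.set_printoptions(precision=1,suppress=True)
w,c,s=pickle.load(open("w6.pkl","rb"));P=cloud(w);hsv=cv2.cvtColor(w["pixels"],cv2.COLOR_RGB2HSV)
m,st,ce=rect(w,(270,190,370,275),(P[...,2]>52));print(st,ce,P[m>0].mean(0))
(u,v),r=cv2.minEnclosingCircle(np.argwhere(m)[:,::-1].astype(np.float32));p=ray(w,[(u,v)],58)[0];print(u,v,r,p)
goto(s,[p[0],p[1],60],129.3)
```

```text
[ 286  201   61   60 2812] [315.6 230.5] [ 520.5 -473.7   58.8]
315.8086853027344 230.86024475097656 30.24864959716797 [ 520.8 -473.9   58. ]
turn [ 0. -0.  0.] shift [ -8.1  -0.4 138.2]
```

Call:
servo_tool([
  [-1,[-0.0076,-0.0005,0.02],[0,0,0]],
  [-1,[0,0,0.038],[0,0,0]],
  [-1,[0,0,0.038],[0,0,0]],
  [-1,[0,0,0.038],[0,0,0]],
  [-1,[0,0,0.03],[0,0,0]],
  [-1,[0,0,0.018],[0,0,0]],
  [-1,[0,0,0.008],[0,0,0]],
  [-1,[0,0,0],[0,0,0]],
  [-1,[0,0,0],[0,0,0]],
], squeeze=30)

```text
time_s: 17.93
eef_pos: [521.1, -474.3, 9.8]
ee_rot: [0.001, 0.428, 0.904, -0.0]
force: [-0.3, -0.2, 0.4]
grip_width: 0.995
grip_force: 0.0
```

Call:
servo_tool([
  [0.1,[0,0,0],[0,0,0]],
  [0.2,[0,0,0],[0,0,0]],
  [0.4,[0,0,0],[0,0,0]],
  [0.6,[0,0,0],[0,0,0]],
  [1,[0,0,0],[0,0,0]],
  [1,[0,0,0],[0,0,0]],
  [1,[0,0,0],[0,0,0]],
])

```text
time_s: 18.52
eef_pos: [521.0, -474.6, 10.1]
ee_rot: [0.001, 0.428, 0.904, -0.0]
force: [-0.3, 2.6, 6.1]
grip_width: 0.615
grip_force: 31.2
```

Call:
servo_tool([
  [1,[0,0,-0.004],[0,0,0]],
  [1,[0,0,-0.015],[0,0,0]],
  [1,[0,0,-0.03],[0,0,0]],
  [1,[0,0,-0.035],[0,0,0]],
  [1,[0,0,-0.03],[0,0,0]],
  [1,[0.006,0.009,-0.006],[0,0,0]],
  [1,[0.017,0.026,0],[0,0,0]],
  [1,[0.017,0.026,0],[0,0,0]],
  [1,[0.017,0.026,0],[0,0,0]],
  [1,[0.017,0.026,0],[0,0,0]],
])

```text
time_s: 19.35
eef_pos: [560.9, -343.5, 127.7]
ee_rot: [-0.0, 0.428, 0.904, 0.0]
force: [0.4, -0.7, -2.2]
grip_width: 0.618
grip_force: 32.1
```

Call:
servo_tool([
  [1,[0.017,0.026,0],[0,0,0]],
  [1,[0.017,0.026,0],[0,0,0]],
  [1,[0.017,0.026,0],[0,0,0]],
  [1,[0.017,0.026,0],[0,0,0]],
  [1,[0.008,0.012,0],[0,0,0]],
  [1,[0,0,0],[0,0,0]],
  [1,[0,0,0],[0,0,0]],
  [1,[0,0,0],[0,0,0]],
])

```text
time_s: 20.02
eef_pos: [602.2, -214.1, 128.0]
ee_rot: [-0.0, 0.428, 0.904, -0.0]
force: [0.1, -0.5, -1.8]
grip_width: 0.613
grip_force: 32.1
```

Run:
```python
from h import *
from rig import *
np.set_printoptions(precision=1,suppress=True)
s=sense();print(s["time_s"],s["eef_pos"],s["force"]);goto(s,[606.2,-207.6,85],129.3)
w=wcam(capture("wrist"),s);c=capture("scene");pickle.dump((w,c,s),open("w7.pkl","wb"));P=cloud(w)
m,st,ce=rect(w,(250,250,400,480),(abs(P[...,2]-175)<15));print("jar cap",st,P[m>0].mean(0),np.median(P[m>0][:,2]))
cv2.imwrite("pics/l1.png",np.hstack([cv2.resize(w["pixels"],(440,330)),cv2.resize(c["pixels"][120:320,130:348],(360,330))])[:,:,::-1])
```

```text
20.0167 [ 602.2 -214.1  128. ] [ 0.1 -0.5 -1.8]
turn [-0. -0. -0.] shift [ 2.5  7.2 43. ]
jar cap [  250   293   150   138 16979] [ 599.3 -208.4  174.4] 175.62569662167277
```

View pics/l1.png

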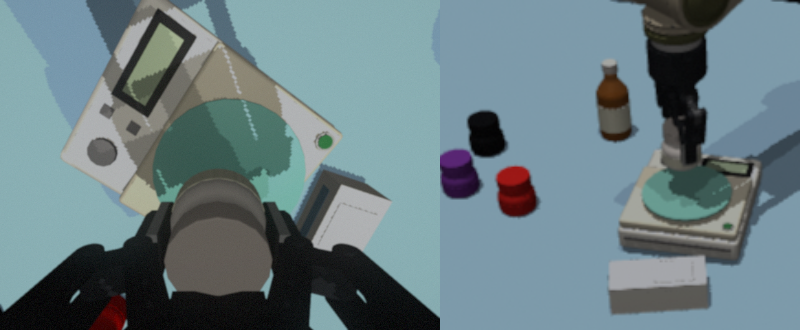

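The jar hangs upright over the pan, its cap at (217,260) in the wrist crop.

Call:
servo_tool([
  [1,[0.0025,0.0072,0],[0,0,0]],
  [1,[0,0,0.01],[0,0,0]],
  [1,[0,0,0.015],[0,0,0]],
  [1,[0,0,0.01],[0,0,0]],
  [1,[0,0,0.005],[0,0,0]],
  [1,[0,0,0.002],[0,0,0]],
  [1,[0,0,0.001],[0,0,0]],
  [1,[0,0,0],[0,0,0]],
  [1,[0,0,0],[0,0,0]],
])

```text
time_s: 20.87
eef_pos: [606.8, -206.8, 85.8]
ee_rot: [0.001, 0.428, 0.904, -0.0]
force: [0.0, 0.1, -1.5]
grip_width: 0.611
grip_force: 32.1
```

Call:
servo_tool([
  [1,[0,0,0.001],[0,0,0]],
  [1,[0,0,0.001],[0,0,0]],
  [1,[0,0,0.001],[0,0,0]],
  [1,[0,0,0],[0,0,0]],
  [1,[0,0,0],[0,0,0]],
])

```text
time_s: 21.28
eef_pos: [606.6, -206.6, 82.2]
ee_rot: [-0.0, 0.428, 0.904, -0.0]
force: [-0.6, -0.2, -2.1]
grip_width: 0.615
grip_force: 32.1
```

Call:
servo_tool([
  [1,[0,0,0.0005],[0,0,0]],
  [1,[0,0,0.0005],[0,0,0]],
  [1,[0,0,0],[0,0,0]],
  [1,[0,0,0],[0,0,0]],
])

```text
time_s: 21.62
eef_pos: [606.7, -206.6, 81.8]
ee_rot: [0.0, 0.428, 0.904, -0.0]
force: [-2.0, 0.9, 4.4]
grip_width: 0.62
grip_force: 32.6
```

Call:
servo_tool([
  [-0.25,[0,0,-0.0003],[0,0,0]],
  [-0.35,[0,0,0],[0,0,0]],
  [-0.5,[0,0,0],[0,0,0]],
  [-0.7,[0,0,0],[0,0,0]],
  [-0.8,[0,0,0],[0,0,0]],
  [-0.8,[0,0,0],[0,0,0]],
  [-0.8,[0,0,-0.02],[0,0,0]],
  [-0.8,[0,0,-0.035],[0,0,0]],
  [-0.8,[0,0,-0.04],[0,0,0]],
  [-0.8,[0,0,-0.04],[0,0,0]],
])

```text
time_s: 22.45
eef_pos: [606.2, -206.4, 217.9]
ee_rot: [-0.001, 0.428, 0.904, 0.0]
force: [0.5, -0.6, 0.5]
grip_width: 0.896
grip_force: 0.0
```

Call:
servo_tool([
  [-0.8,[-0.03,-0.02,-0.01],[0,0,0]],
  [-0.8,[-0.03,-0.02,0],[0,0,0]],
  [-0.8,[-0.03,-0.02,0],[0,0,0]],
  [-0.8,[-0.03,-0.02,0],[0,0,0]],
  [-0.8,[-0.03,-0.02,0],[0,0,0]],
  [-0.8,[0,0,0],[0,0,0]],
  [-0.8,[0,0,0],[0,0,0]],
])

```text
time_s: 23.03
eef_pos: [623.7, -387.7, 224.9]
ee_rot: [-0.001, 0.429, 0.903, 0.0]
force: [-0.3, 1.0, -0.2]
grip_width: 0.899
grip_force: 0.0
```

Run:
```python
from h import *
from rig import *
np.set_printoptions(precision=3,suppress=True)
s=sense();print(s["time_s"],s["eef_pos"],s["force"]);c=capture("top");P=cloud(c)
m,st,ce=rect(c,(320,180,390,260),P[...,2]>115);print("jar",st,P[m>0].mean(0),ray(c,[ce],130));q=P[m>0];print(np.linalg.lstsq(np.c_[q[:,:2],np.ones(len(q))],q[:,2],rcond=None)[0])
bal(c)
d=cv2.cvtColor(c["pixels"],cv2.COLOR_RGB2HSV);m,st,ce=rect(c,(360,245,388,272),(d[...,2]<95)&(P[...,2]>45));print("key",ray(c,[ce],50))
cv2.imwrite("pics/z1.png",c["pixels"][140:380,40:520][:,:,::-1])
```

```text
23.0333 [ 623.691 -387.704  224.856] [-0.256  0.964 -0.154]
jar [355 220  35  40 745] [ 482.39  -217.282  522.653] [[ 531.512 -264.887  130.   ]]
[  -1.49     0.939 1445.133]
pan [ 605.556 -207.231] centroid [ 604.523 -207.381   72.   ] 1151
pan tilt dz/dx,dz/dy [-0.002  0.004] z 72.89901158246529
key [[ 521.082 -244.678   50.   ]]
```

View pics/z1.png

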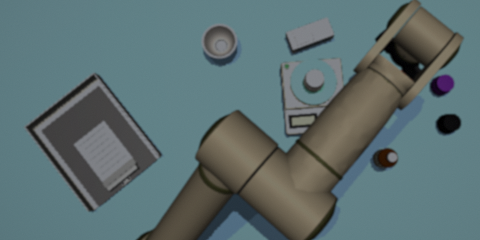

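The picture shows the jar at crop (315,79), central on the pan, and the board in the tray at (95,150). The bystanders have not moved.

Run:
```python
from h import *
from rig import *
c=capture("top");P=cloud(c);m,st,ce=rect(c,(335,200,372,240),abs(P[...,2]-130)<8);p=ray(c,[ce],130)[0];print(p,st[4])
if np.hypot(p[0]-606,p[1]+207.4)<12: print(finish_job())
```

```text
[ 603.42886154 -206.09236025  130.        ] 269
the job is handed in; nothing more can be done
None
```

I handed the job in after about 23 s of the 67 s allowed. The clipboard is flat in the tray with its clip at the open front, and the zero key was pressed with the pan empty. The jar stands upright about 3 mm off the pan's middle by my measurement, with the balance level and shifted about 2 mm.

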